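Screw the boiler cap back on the espresso machine

TASK

The espresso machine has been filled: put its boiler cap back. Set the cap square in the neck, turn it backwards (anticlockwise from above) under light pressure until you feel its lugs drop past the thread starts, then screw it clockwise until it is fully home on its gasket and let go; never force it, and leave the things standing round it alone.

Things in the scene. Friction and masses are not known exactly. Their poses are not given: they have to be found in the camera images.
- machine: Small espresso machine, fixed: aluminium housing 190 x 160 mm (x, y), flat top 190 mm above the worktop, black foot, filter holder and steam pipe at its front (-x). Origin on the worktop under the axis of the boiler neck; z up. The neck is a steel tube on top, bore 53 mm, outside 65 mm, with a black rubber gasket on its rim.
- boiler_mouth (a point): Centre of the neck's rim, 214 mm above the worktop; z up. The gasket stands 2.5 mm above the rim and gives 4 N per mm. Inside is a right-hand thread with 4 equal starts, 90 degrees apart; each ramp falls 4 mm in 51 degrees clockwise and ends at a stop rib as high as its start; 31 degrees are open between rib and next start. Their clocking is unmarked and differs from run to run.
- cap: Boiler cap, about 0.12 kg, standing upright on its plug. Origin at the centre of its underside, z up, x along its grip: a black bar 54 (x) x 26 (y) mm, from 26 to 58 mm above the origin, on a steel flange of 67 mm diameter. Brass plug of 37 mm diameter under the flange with 4 lugs (7.5 mm wide, 3.5 mm high, out to radius 25.5 mm, centres 8.7 mm above the origin) on its x and y axes.
- cap_seat (a point): Centre of the underside of the cap's flange, 20 mm above the cap's origin; z up. Height above boiler_mouth: 7.5 to 11.5 mm while the lugs ride on the ramps, so that clockwise they run against the stop ribs; 2.5 mm once they have dropped past the starts and the flange lies on the gasket (they then turn back 12 degrees at most); about 0.7 mm fully home, 50 to 65 degrees clockwise, lugs at the ribs.
- mug: Striped mug, 80 x 115 x 102 mm, bystander. Origin at the centre of its underside.
- coffee_tin: Small tin, 76 mm across, 58 mm high, bystander. Origin at the centre of its underside.
- teaspoon: Teaspoon, 132 x 26 x 9 mm, lying along its x axis, bystander. Origin at the centre of its underside.
Not all that is in view belongs to the job. Of the things like the cap, leave any that is brown; of the rest the larger one is meant.

How it is judged:
By the outcome, as a careful person would: the job done as asked, in the order asked, and still so for the second after the job is handed in, with the robot touching nothing.
It also fails if it takes over 64 s, if anything falls off the work surface, if the arm or the gripper's body presses on something with over 40 N, if the wrist force passes 120 N, or if a joint passes its speed limit or range.

ROBOT

A 6-joint arm with a two-finger parallel gripper is mounted at the origin on a cart in front of the work surface, level with it; the furniture and walls round the work are solid. World frame = base frame: x ahead of the robot, y to its left, z up, the work surface at z = 0. Lengths are in m, angles in rad, forces in N, time in s.
With the tool pointing down it reaches from about 0.35 to 0.85 m from the base axis. Payload 8.1 kg.
Tool frame: the origin (TCP) lies at the centre of the arm's flange, where the gripper is bolted on; the fingertips stand 186 mm ahead of it and the grasp point (between the pads) lies 167 mm ahead of it; z points along the fingers, y is the line along which they close (so a half turn about z gives the same grasp; the last joint's range is limited). The gripper opens to 93 mm and grips with 3 to 60 N. Pads are 15 mm wide; open, the fingers measure 128 mm over their backs; the gripper's body (75 mm by 188 mm) begins 65 mm behind the grasp point.
Start: joints at [-1.354, 0.13, 1.488, -0, 1.523, -0.085], TCP at [0.178, -0.573, 0.405] pointing down, gripper open.
Joint ranges: [-2.96, 2.96], [-0.89, 2.26], [0.02, 2.5], [-1.34, 4.48], [0, 2.73], [-2.66, 2.66]. Speed limits (rad/s): [2.39, 2.39, 2.79, 3.14, 3.14, 3.14].

INTERFACE

Orientations are given as a rotation vector (axis times angle).
In Python, from plant import robot gives the robot as it stands.
- The arm moves only by the tool apply_moves, never from a script. Its argument "series" is a list of rows, each a list of 2 entries, a list of its own where there are three numbers: the shift along the tool's x, y, z in mm, then the turn, a rotation vector about the tool's x, y, z in rad. A call has 1 to 12 rows; each row shifts and turns the commanded pose from where the row before left it, along the tool's axes as they then stand; what a row does not reach is not made up. A row lasts 1/12 s, in which the tool goes at most 41.7 mm and 7.16 degrees, less where a joint would pass 70% of its speed; a pose out of reach is approached as far as the arm can. A call is refused whole if a number of a shift passes 41.7 or a number of a turn 0.125, either way. A call with a gripper value outside its range is refused whole. "claw" is the opening, from 0 (shut) to 1 (fully open), set as the call begins (left out, the last holds). The fingers move at their own pace and stop on an object; "newtons" is the grip in N (left out, the last holds). Time passes only in rows, so rows that do not move let the fingers close. It gives the time, the measured TCP pose, the force, the opening and the grip force at its end, in the units of the state.
- robot.read_state(): the state, without advancing time (a new reading comes with each control period).
- robot.read_camera(name): name is "scene" or "top" or "wrist"; returns (picture, depth): 400x640x3 uint8, blue, green, red; 400x640 float32, m along the optical axis (not along the pixel's ray), 0 where there is no reading.
- robot.calibration(name): a dict with "fx", "fy", "cx", "cy" (pixels), "extrinsics" (4x4, takes a point from world to camera coordinates). Camera axes: x right, y down, z forward; pixel columns grow to the right and rows downward; lengths in m; the calibration is good to about 2 mm. A picture is of the moment at which its call begins: read the wrist's pose just before it. calibration takes no time and is no camera call; for the wrist camera it gives the pose at the moment of the call.
- robot.close_job(): hands the job in; it is judged then, once.
The state is a dict: "t": time; "q": joint angles; "dq": joint speeds; "joint_torque": joint torques, N m; "tool_pos": TCP position; "orientation": TCP orientation; "force": force on the tool from outside, world axes, zero at the start; "wrist_torque": the same for the moment, N m; "opening": finger opening in m; "gripper_force": force on a finger pad.
Only numpy, scipy, OpenCV 4.12 (cv2) and the standard library are available. Lean on these libraries where they do the work, as an engineer would, in place of code of your own. Each camera call takes 0.05 s, during which the arm holds its last target. There are 200 camera calls.

## Working session

There is one attempt and no reset: what is moved stays moved. The work goes in short steps, Python scripts to look and compute and a tool call to move; the robot and the scene stay as the last step left them, time stands still between calls to the robot, and variables do not carry over. Pictures are saved under pics/ and viewed, at most 10 in all, crops included, and the job is handed in when it is done.

Besides the shell and the picture viewer there is one more tool, called after ">>>" as name(argument=value, ...) on one line, values as JSON. apply_moves: Moves the arm, as the interface text tells. Its arguments: {"type":"object","properties":{"series":{"type":"array"},"claw":{"type":"number"},"newtons":{"type":"number"}},"required":["series"]}

```bash
mkdir -p pics; ls; cat > h.py <<'E'
import numpy as np, cv2
from plant import robot
from scipy.spatial.transform import Rotation as R
def cam(n):
    c=robot.calibration(n); p,d=robot.read_camera(n); return p,d,c
def pts(d,c):
    v,u=np.mgrid[:d.shape[0],:d.shape[1]]
    P=np.stack([(u-c['cx'])/c['fx']*d,(v-c['cy'])/c['fy']*d,d],-1)
    E=np.array(c['extrinsics']); return (P-E[:3,3])@E[:3,:3]
E
python3 - <<'E'
from h import *
for n in ("scene","top"):
    p,d,c=cam(n); cv2.imwrite(f"pics/{n}0.png",p); np.savez(f"{n}0.npz",p=p,d=d,P=pts(d,c))
    E=np.array(c['extrinsics']);print(n,-E[:3,:3].T@E[:3,3],E[2,:3],c['fx'])
print(robot.read_state())
E
```

```text
pics
scene [ 0.36822547 -1.17535083  0.66957985] [ 0.13093928  0.8950576  -0.42629427] 435.9046358681081
top [ 0.34570298 -0.06799875  1.1465306 ] [ 0.17007603 -0.02381634 -0.9851431 ] 455.18495951375974
{'t': 0.1, 'q': array([-1.35442459e+00,  1.31066293e-01,  1.48915783e+00, -2.22921339e-05,
        1.52307436e+00, -8.54043649e-02]), 'dq': array([ 1.29730389e-03,  1.09366802e-03, -3.48003985e-03, -8.76484216e-04,
       -7.69945732e-06,  1.38228261e-03]), 'joint_torque': array([ 2.08817197e-03, -5.61342716e+01, -4.93094230e+01,  7.71248317e-02,
        2.91444798e-02, -3.32510501e-05]), 'tool_pos': array([ 0.17829754, -0.57266713,  0.40381057]), 'orientation': array([-3.10421616e+00, -4.71978157e-01,  2.10125135e-04]), 'force': array([ 0.39457516,  1.08060744, -0.22367857]), 'wrist_torque': array([ 0.04456711,  0.0233869 , -0.02373694]), 'gripper_force': 0.0, 'opening': 0.09271363213902618}
```

View pics/top0.png

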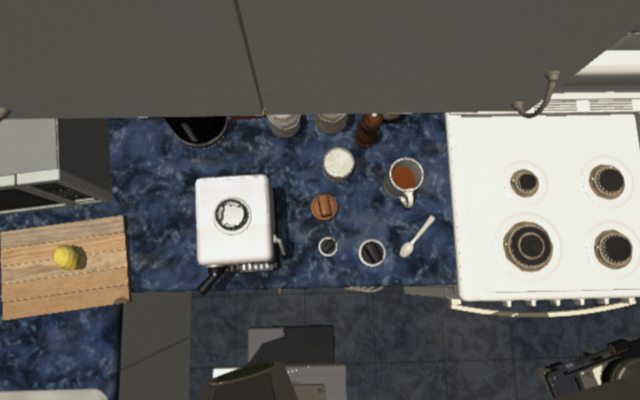

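View pics/scene0.png

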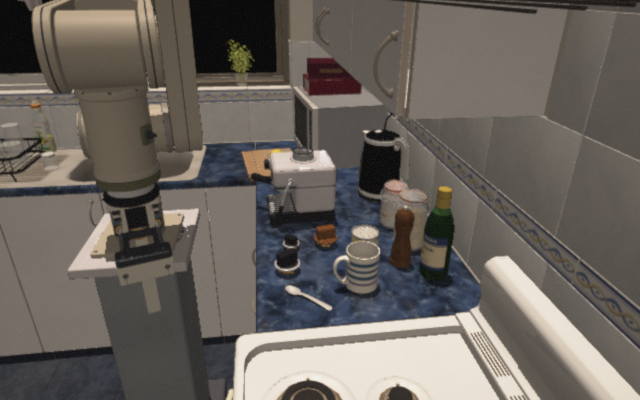

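Top view: there are three caps, brown at (324,207), small black at (327,246) and larger black/steel at (372,252). The last one fits, being not brown and the larger of the other two. The neck is at (232,214), the tin at (339,164), the mug at (405,180) and the spoon at (417,236). Next I'll confirm with a crop and measure.

```bash
python3 - <<'E'
from h import *
D=np.load("top0.npz");p,d,P=D['p'],D['d'],D['P']
a=cv2.resize(p[190:280,295:445],None,fx=5,fy=5,interpolation=cv2.INTER_CUBIC)
cv2.imwrite("pics/crop1.png",a)
for nm,(u,v,r) in dict(cap=(372,252,20),small=(327,246,14),brown=(324,207,18),neck=(232,214,30)).items():
    Q=P[v-r:v+r,u-r:u+r].reshape(-1,3);z=Q[:,2]
    print(nm,np.round(P[v,u],3),"z pct",np.round(np.percentile(z,[2,25,50,75,98]),3))
    for lo,hi in((.012,.04),(.04,.075),(.2,.225),(.18,.2)):
        m=(z>lo)&(z<hi)
        if m.sum()>15:
            q=Q[m];print(lo,hi,m.sum(),np.round(q.mean(0),4),"ext",np.round(np.ptp(q[:,:2],axis=0),3),"mid",np.round((q[:,:2].max(0)+q[:,:2].min(0))/2,4),cv2.minAreaRect((q[:,:2]*1000).astype(np.float32)))
E
```

```text
cap [ 0.415 -0.227  0.059] z pct [-0.004 -0.001  0.002  0.027  0.06 ]
0.012 0.04 318 [ 0.4137 -0.228   0.0269] ext [0.064 0.065] mid [ 0.415  -0.2316] ((414.8094177246094, -231.58892822265625), (64.58621978759766, 64.03425598144531), 87.9411849975586)
0.04 0.075 254 [ 0.4148 -0.2296  0.0564] ext [0.053 0.042] mid [ 0.4153 -0.2303] ((415.4008483886719, -230.7746124267578), (53.63167953491211, 27.233989715576172), 29.43966293334961)
small [ 0.433 -0.12   0.041] z pct [-0.004 -0.001  0.001  0.019  0.043]
0.012 0.04 209 [ 0.4329 -0.1224  0.0235] ext [0.043 0.045] mid [ 0.4337 -0.1239] ((433.6805419921875, -124.04547882080078), (44.877838134765625, 42.451255798339844), 88.63351440429688)
0.04 0.075 66 [ 0.4327 -0.1225  0.0419] ext [0.034 0.03 ] mid [ 0.4329 -0.1229] ((433.213134765625, -122.88233184814453), (15.458894729614258, 35.17267990112305), 47.91933822631836)
brown [ 0.527 -0.115  0.057] z pct [-0.004 -0.     0.003  0.029  0.06 ]
0.012 0.04 304 [ 0.529  -0.1148  0.027 ] ext [0.065 0.066] mid [ 0.532  -0.1165] ((531.705322265625, -115.86933135986328), (66.01497650146484, 63.92720031738281), 81.48330688476562)
0.04 0.075 244 [ 0.5312 -0.1153  0.0566] ext [0.055 0.033] mid [ 0.532  -0.1153] ((532.2799072265625, -115.57723999023438), (53.8197021484375, 27.460182189941406), 10.38248348236084)
neck [0.493 0.085 0.193] z pct [0.187 0.189 0.191 0.193 0.217]
0.2 0.225 442 [0.4888 0.0855 0.2126] ext [0.064 0.064] mid [0.4891 0.0853] ((489.0467224121094, 85.33297729492188), (63.59307098388672, 63.4846076965332), 60.78853225708008)
0.18 0.2 3140 [0.495  0.0867 0.1907] ext [0.13  0.127] mid [0.4954 0.0877] ((495.3367614746094, 87.98077392578125), (128.1085662841797, 128.02537536621094), 89.19799041748047)
```

View pics/crop1.png

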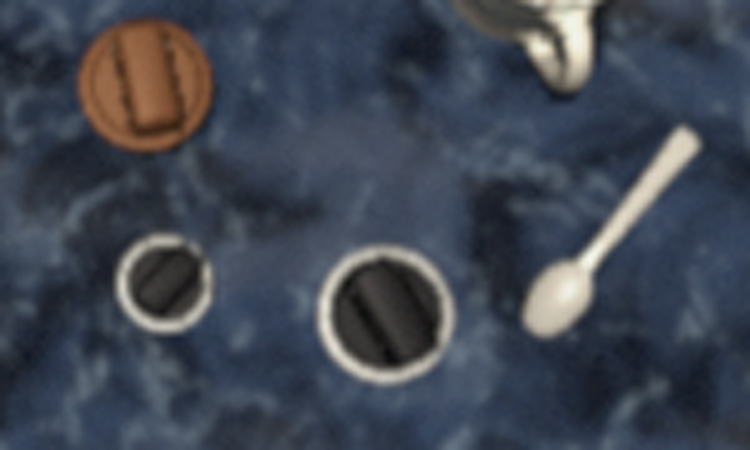

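The crop confirms it: the grey-rimmed cap at (385,313) is black/steel with a 54×27 mm bar and a 65 mm flange, and its bar yaw is about 29°. The small cap is 45 mm across and the other one is brown. I'm moving above the cap.

>>> apply_moves(series=[[[29.8,-23.3,6],[0,0,0]],[[29.8,-23.3,6],[0,0,0]],[[29.8,-23.3,6],[0,0,0]],[[29.8,-23.3,6],[0,0,0]],[[29.8,-23.3,6],[0,0,0]],[[29.8,-23.3,6],[0,0,0]],[[29.8,-23.3,6],[0,0,0]],[[29.8,-23.3,6],[0,0,0]],[[29.8,-23.3,6],[0,0,0]],[[29.8,-23.3,6],[0,0,0]],[[29.8,-23.3,6],[0,0,0]],[[0,0,0],[0,0,-0.106]]], claw=0.58, newtons=30)

```text
t: 1.1
tool_pos: [0.4173, -0.2256, 0.3371]
orientation: [-3.073, -0.633, -0.0]
force: [-0.6, 0.2, 0.5]
opening: 0.0536
gripper_force: 0.0
```

>>> apply_moves(series=[[[0,0,0],[0,0,-0.106]],[[0,0,0],[0,0,0]],[[0,0,0],[0,0,0]]])

```text
t: 1.35
tool_pos: [0.4151, -0.2306, 0.3385]
orientation: [-3.039, -0.794, 0.001]
force: [-0.3, -0.2, -0.2]
opening: 0.0539
gripper_force: 0.0
```

```bash
cat >> h.py <<'E'
def tcp():
    s=robot.read_state(); M=R.from_rotvec(s['orientation']).as_matrix()
    return s,np.array(s['tool_pos']),M
def delta(target,yaw=None):
    """shift (mm, tool axes) and turn (rad about tool) to a tool-down pose at target/yaw(deg)"""
    s,p,M=tcp(); y0=np.degrees(np.arctan2(M[1,0],M[0,0])); yaw=y0 if yaw is None else yaw
    G=R.from_euler('z',yaw,degrees=True).as_matrix()@np.diag([1,-1,-1])
    print("t",round(s['t'],2),"p",np.round(p,4),"yaw",round(y0,2),"tilt",np.round(M[:,2],4),"F",np.round(s['force'],1),"T",np.round(s['wrist_torque'],2),"open",round(s['opening'],4),"g",round(s['gripper_force'],1),"q6",round(s['q'][5],2))
    print("shift",np.round(M.T@(np.array(target)-p)*1000,1),"turn",np.round(R.from_matrix(M.T@G).as_rotvec(),4))
E
python3 - <<'E'
from h import *
p,d,c=cam("wrist");cv2.imwrite("pics/w1.png",p);P=pts(d,c)
z=P[...,2]
for lo,hi in((.052,.064),(.021,.03)):
    m=((z>lo)&(z<hi)&(abs(P[...,0]-.415)<.045)&(abs(P[...,1]+.231)<.045))
    q=P[m]; print(m.sum(),q.mean(0) if len(q) else 0)
    if len(q): print(cv2.minAreaRect((q[:,:2]*1000).astype(np.float32)),cv2.minEnclosingCircle((q[:,:2]*1000).astype(np.float32)),np.median(q[:,2]))
delta([.415,-.231,.216],29.4)
E
```

```text
1544 [ 0.41790115 -0.22978157  0.05804236]
((416.9071960449219, -230.50186157226562), (52.420448303222656, 27.044883728027344), 28.583969116210938) ((416.5006408691406, -230.42169189453125), 27.218875885009766) 0.058530524082717125
1670 [ 0.4208201  -0.22803443  0.02752472]
((417.8910217285156, -229.71441650390625), (62.20402526855469, 66.37608337402344), 31.019989013671875) ((416.0749816894531, -230.7634735107422), 33.43791198730469) 0.027568760774066486
t 1.4 p [ 0.415  -0.2309  0.3386] yaw 29.21 tilt [-3.e-04  2.e-04 -1.e+00] F [-0.7 -0.1  0.5] T [-0.04 -0.03  0.02] open 0.0539 g 0.0 q6 0.45
shift [-1.000e-01  1.000e-01  1.226e+02] turn [-0.0003  0.0002 -0.0033]
```

View pics/w1.png

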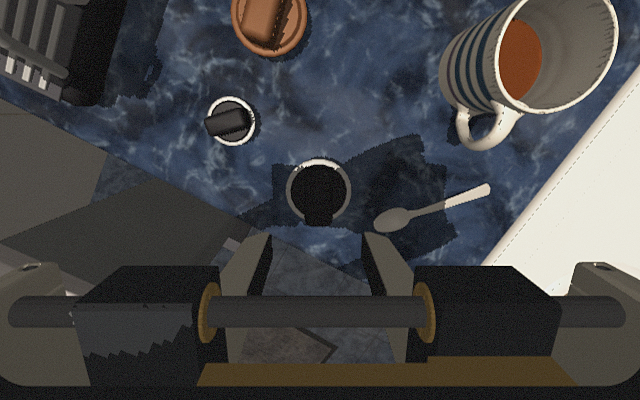

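The wrist view shows the cap at (318,192) centred between the fingers, and the spoon at (390,218) is clear of them. I'm descending and gripping.

>>> apply_moves(series=[[[0.3,0,24],[0,0,0]],[[0.3,0,24],[0,0,0]],[[0.3,-0.2,24],[0,0,0]],[[0.3,-0.2,20],[0,0,0]],[[0,0,15],[0,0,0]],[[0,0,10],[0,0,0]],[[0,0,4.5],[0,0,0]],[[0,0,0],[0,0,0]],[[0,0,0],[0,0,0]]])

```text
t: 2.15
tool_pos: [0.4162, -0.2302, 0.2179]
orientation: [3.039, 0.796, 0.001]
force: [-0.1, -0.6, 0.2]
opening: 0.0539
gripper_force: 0.0
```

>>> apply_moves(series=[[[0,0,0],[0,0,0]],[[0,0,0],[0,0,0]],[[0,0,0],[0,0,0]],[[0,0,0],[0,0,0]],[[0,0,0],[0,0,0]],[[0,0,0],[0,0,0]]], claw=0, newtons=30)

```text
t: 2.65
tool_pos: [0.4162, -0.2299, 0.2177]
orientation: [3.038, 0.798, 0.001]
force: [-0.0, -0.1, 0.9]
opening: 0.0259
gripper_force: 29.9
```

```bash
python3 - <<'E'
from h import *
delta([.415,-.231,.460])
E
```

```text
t 2.65 p [ 0.4162 -0.2299  0.2177] yaw 29.44 tilt [ 7.e-04 -5.e-04 -1.e+00] F [-0.  -0.1  0.9] T [-0.02 -0.    0.06] open 0.0259 g 29.9 q6 0.44
shift [  -1.5    0.5 -242.3] turn [ 0.0007 -0.0003 -0.    ]
```

>>> apply_moves(series=[[[0,0,-10],[0,0,0]],[[0,0,-30],[0,0,0]],[[0,0,-40],[0,0,0]],[[0,0,-40],[0,0,0]],[[0,0,-40],[0,0,0]],[[0,0,-40],[0,0,0]],[[0,0,-30],[0,0,0]],[[0,0,-15],[0,0,0]],[[0,0,0],[0,0,0]]])

```text
t: 3.4
tool_pos: [0.4163, -0.23, 0.4677]
orientation: [3.033, 0.797, 0.008]
force: [0.8, 0.0, -0.8]
opening: 0.026
gripper_force: 29.9
```

>>> apply_moves(series=[[[8,-14,0],[0,0,0]],[[15,-25,0],[0,0,0]],[[17,-30,0],[0,0,0]],[[17,-30,0],[0,0,0]],[[17,-30,0],[0,0,0]],[[17,-30,0],[0,0,0]],[[17,-30,0],[0,0,0]],[[15,-25,0],[0,0,0]],[[10,-15,0],[0,0,0]],[[6,-9,0],[0,0,0]],[[0,0,0],[0,0,0]],[[0,0,0],[0,0,0]]])

```text
t: 4.4
tool_pos: [0.4198, 0.0461, 0.4608]
orientation: [-3.037, -0.801, 0.004]
force: [0.5, -0.5, -1.1]
opening: 0.0258
gripper_force: 29.9
```

```bash
python3 - <<'E'
from h import *
p,d,c=cam("wrist");cv2.imwrite("pics/w2.png",p);P=pts(d,c);np.savez("w2.npz",p=p,P=P)
z=P[...,2]
for lo,hi in((.203,.213),(.211,.222)):
    m=((z>lo)&(z<hi)&(abs(P[...,0]-.489)<.05)&(abs(P[...,1]-.0855)<.05)); v,u=np.nonzero(m)
    q=P[m]; print(m.sum())
    if len(q): print((u.min(),u.max(),v.min(),v.max()),np.median(q[:,2]),cv2.minEnclosingCircle((q[:,:2]*1000).astype(np.float32)),q[:,:2].min(0),q[:,:2].max(0))
delta([.489,.0855,.458])
E
```

```text
1358
(np.int64(274), np.int64(362), np.int64(60), np.int64(152)) 0.2108769868229264 ((490.238037109375, 86.00749206542969), 32.52606201171875) [0.45790445 0.05412307] [0.52242737 0.11837919]
2748
(np.int64(274), np.int64(362), np.int64(60), np.int64(152)) 0.21609784168388496 ((490.238037109375, 86.00749206542969), 32.52606201171875) [0.45790445 0.05412307] [0.52242737 0.11837919]
t 4.45 p [0.4199 0.0456 0.4611] yaw 29.47 tilt [-2.e-03 -4.e-04 -1.e+00] F [-0.3  0.3 -0.6] T [-0.04  0.01  0.  ] open 0.0261 g 29.9 q6 1.04
shift [79.8 -0.7  2.9] turn [-0.0007  0.0019 -0.    ]
```

View pics/w2.png

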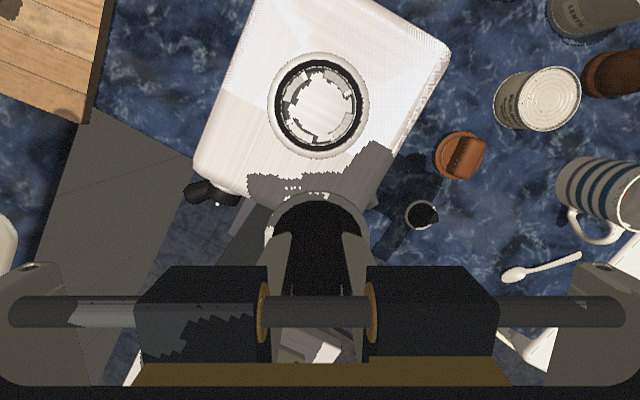

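The neck is at (318,106) in view, centre ≈ (0.490, 0.086), rim height 0.216, agreeing with the top camera to within 1.5 mm. The cap is square in the grip. I'm moving over the neck and descending to just above first contact.

>>> apply_moves(series=[[[10,0,0],[0,0.002,0]],[[20,0,0],[0,0,0]],[[25,-0.3,0],[0,0,0]],[[17,-0.3,0],[0,0,0]],[[9,0,0],[0,0,0]],[[0,0,4],[0,0,0]],[[0,0,6],[0,0,0]],[[0,0,6],[0,0,0]],[[0,0,6],[0,0,0]],[[0,0,3],[0,0,0]],[[0,0,0],[0,0,0]],[[0,0,0],[0,0,0]]])

```text
t: 5.45
tool_pos: [0.4901, 0.086, 0.4372]
orientation: [-3.038, -0.798, -0.003]
force: [0.9, -0.3, -0.9]
opening: 0.0258
gripper_force: 29.9
```

```bash
python3 - <<'E'
from h import *
delta([.4902,.0860,.426])
E
```

```text
t 5.45 p [0.4901 0.086  0.4372] yaw 29.43 tilt [ 1.5e-03  9.0e-04 -1.0e+00] F [ 0.9 -0.3 -0.9] T [ 0.02 -0.04 -0.01] open 0.0258 g 29.9 q6 1.13
shift [ 0.1  0.1 11.2] turn [-0.0001 -0.0017  0.    ]
```

>>> apply_moves(series=[[[0,0,2],[0,-0.0015,0]],[[0,0,2],[0,0,0]],[[0,0,2],[0,0,0]],[[0,0,2],[0,0,0]],[[0,0,1],[0,0,0]],[[0,0,1],[0,0,0]],[[0,0,1],[0,0,0]],[[0,0,0],[0,0,0]],[[0,0,0],[0,0,0]]])

```text
t: 6.2
tool_pos: [0.4904, 0.0862, 0.4263]
orientation: [-3.038, -0.798, -0.001]
force: [-0.0, 0.1, -1.1]
opening: 0.0254
gripper_force: 29.9
```

```bash
python3 - <<'E'
from h import *
delta([.4902,.0860,.424])
E
```

```text
t 6.2 p [0.4904 0.0862 0.4263] yaw 29.44 tilt [ 3.e-04  2.e-04 -1.e+00] F [-0.   0.1 -1.1] T [-0.07  0.   -0.05] open 0.0254 g 29.9 q6 1.13
shift [-0.3  0.   2.3] turn [-0.     -0.0004  0.    ]
```

>>> apply_moves(series=[[[-0.2,0,0.7],[0,0,0]],[[0,0,0.7],[0,0,0]],[[0,0,0.7],[0,0,0]],[[0,0,0.7],[0,0,0]],[[0,0,0],[0,0,0]],[[0,0,0],[0,0,0]]])

```text
t: 6.7
tool_pos: [0.4902, 0.0861, 0.4235]
orientation: [-3.038, -0.798, -0.001]
force: [-0.3, -0.2, -1.3]
opening: 0.0258
gripper_force: 29.9
```

>>> apply_moves(series=[[[0,0,0.5],[0,0,0]],[[0,0,0.5],[0,0,0]],[[0,0,0.5],[0,0,0]],[[0,0,0],[0,0,0]],[[0,0,0],[0,0,0]]])

```text
t: 7.12
tool_pos: [0.4902, 0.086, 0.4221]
orientation: [-3.038, -0.798, -0.001]
force: [0.4, 1.0, -0.0]
opening: 0.0261
gripper_force: 29.9
```

>>> apply_moves(series=[[[0,0,0.5],[0,0,0]],[[0,0,0.5],[0,0,0]],[[0,0,0],[0,0,0]],[[0,0,0],[0,0,0]]])

```text
t: 7.45
tool_pos: [0.4903, 0.086, 0.4212]
orientation: [3.038, 0.798, 0.002]
force: [1.0, -0.5, -0.7]
opening: 0.0258
gripper_force: 29.9
```

>>> apply_moves(series=[[[0,0,0.5],[0,0,0]],[[0,0,0.5],[0,0,0]],[[0,0,0],[0,0,0]],[[0,0,0],[0,0,0]]])

```text
t: 7.78
tool_pos: [0.4903, 0.086, 0.4203]
orientation: [3.038, 0.798, 0.002]
force: [1.4, -0.6, 1.0]
opening: 0.026
gripper_force: 29.9
```

>>> apply_moves(series=[[[0,0,0.5],[0,0,0]],[[0,0,0.5],[0,0,0]],[[0,0,0],[0,0,0]],[[0,0,0],[0,0,0]]])

```text
t: 8.12
tool_pos: [0.4904, 0.086, 0.4193]
orientation: [3.038, 0.798, 0.002]
force: [3.3, -1.1, 1.7]
opening: 0.026
gripper_force: 29.9
```

Contact at about 7.6 mm above the mouth, so the lugs are low on the ramps. I'm turning backwards and letting the cap ride up under light pressure.

>>> apply_moves(series=[[[0.3,0.2,0],[0,0,0]],[[0,0,-0.2],[0,0,-0.05]],[[0,0,-0.2],[0,0,-0.05]],[[0,0,0],[0,0,0]]])

```text
t: 8.45
tool_pos: [0.4902, 0.0862, 0.4186]
orientation: [-2.993, -0.952, 0.003]
force: [-1.0, -1.0, -1.4]
opening: 0.0261
gripper_force: 29.9
```

```bash
python3 - <<'E'
from h import *
delta([.4902,.0860,.424])
E
```

```text
t 8.45 p [0.4902 0.0862 0.4186] yaw 35.31 tilt [-2.1e-03  5.0e-04 -1.0e+00] F [-1.  -1.  -1.4] T [-0.01 -0.02  0.07] open 0.0261 g 29.9 q6 1.03
shift [-0.1  0.2 -5.4] turn [-0.0016  0.0014 -0.    ]
```

>>> apply_moves(series=[[[0,0,0.5],[-0.0015,0.0015,0]],[[0,0,0.5],[0,0,0]],[[0,0,0],[0,0,0]],[[0,0,0],[0,0,0]]])

```text
t: 8.78
tool_pos: [0.4905, 0.0861, 0.4182]
orientation: [2.995, 0.948, 0.003]
force: [-0.4, 0.1, -1.0]
opening: 0.0257
gripper_force: 29.9
```

```bash
python3 - <<'E'
from h import *
delta([.4902,.0860,.424])
E
```

```text
t 8.78 p [0.4905 0.0861 0.4182] yaw 35.13 tilt [ 2.e-03 -1.e-04 -1.e+00] F [-0.4  0.1 -1. ] T [0.03 0.01 0.02] open 0.0257 g 29.9 q6 1.03
shift [-0.3 -0.1 -5.8] turn [ 0.0012 -0.0016 -0.    ]
```

>>> apply_moves(series=[[[-0.2,0,0.5],[0,-0.0015,0]],[[0,0,0.5],[0,0,0]],[[0,0,0],[0,0,0]],[[0,0,0],[0,0,0]]])

```text
t: 9.12
tool_pos: [0.4904, 0.0859, 0.4175]
orientation: [2.994, 0.948, 0.001]
force: [0.2, 0.6, -0.3]
opening: 0.0259
gripper_force: 29.9
```

>>> apply_moves(series=[[[0,0,0.5],[0,0,0]],[[0,0,0.5],[0,0,0]],[[0,0,0],[0,0,0]],[[0,0,0],[0,0,0]]])

```text
t: 9.45
tool_pos: [0.4904, 0.0859, 0.4164]
orientation: [2.994, 0.949, 0.001]
force: [-0.5, -0.0, -1.2]
opening: 0.0258
gripper_force: 29.9
```

```bash
python3 - <<'E'
from h import *
delta([.4902,.0860,.424])
E
```

```text
t 9.45 p [0.4904 0.0859 0.4164] yaw 35.17 tilt [ 0.0012 -0.001  -1.    ] F [-0.5 -0.  -1.2] T [-0.04  0.   -0.02] open 0.0258 g 29.9 q6 1.03
shift [-0.1 -0.2 -7.6] turn [ 0.0015 -0.0004 -0.    ]
```

>>> apply_moves(series=[[[0,0,0.5],[0,0,0]],[[0,0,0.5],[0,0,0]],[[0,0,0.5],[0,0,0]],[[0,0,0],[0,0,0]],[[0,0,0],[0,0,0]]])

```text
t: 9.87
tool_pos: [0.4904, 0.0859, 0.4149]
orientation: [2.994, 0.949, 0.001]
force: [-0.3, -0.2, -1.7]
opening: 0.0258
gripper_force: 29.9
```

>>> apply_moves(series=[[[0,0,0.5],[0,0,0]],[[0,0,0.5],[0,0,0]],[[0,0,0],[0,0,0]],[[0,0,0],[0,0,0]]])

```text
t: 10.2
tool_pos: [0.4905, 0.0859, 0.4142]
orientation: [2.994, 0.949, 0.002]
force: [-0.1, -0.1, 0.0]
opening: 0.0259
gripper_force: 29.9
```

```bash
python3 - <<'E'
from h import *
delta([.4902,.0860,.4142])
p,d,c=cam("wrist");cv2.imwrite("pics/w3.png",p)
E
```

```text
t 10.2 p [0.4905 0.0859 0.4142] yaw 35.17 tilt [ 1.6e-03 -9.0e-04 -1.0e+00] F [-0.1 -0.1  0. ] T [0.   0.03 0.06] open 0.0259 g 29.9 q6 1.03
shift [-0.2 -0.2 -0. ] turn [ 0.0016 -0.0008 -0.    ]
```

View pics/w3.png

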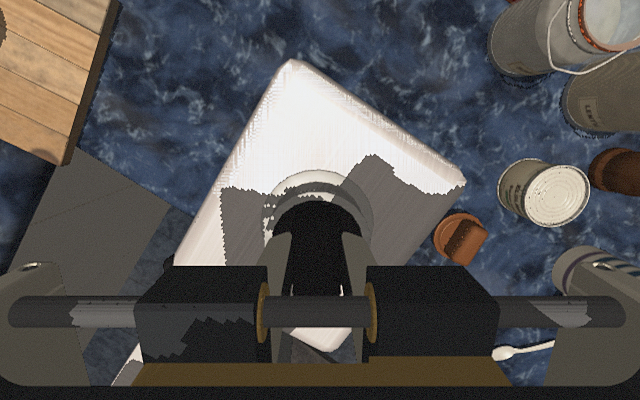

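The wrist view shows the flange lying on the neck at (318,195), and the height and light force match gasket contact (2.5 mm). I'm turning backwards a little more under light pressure to confirm the lugs are past the starts.

>>> apply_moves(series=[[[-0.2,-0.1,0.5],[0.0015,0,0]],[[0,0,0.3],[0,0,-0.04]],[[0,0,0],[0,0,-0.04]],[[0,0,0],[0,0,0]],[[0,0,0],[0,0,0]]])

```text
t: 10.67
tool_pos: [0.4903, 0.0859, 0.4136]
orientation: [-2.955, -1.066, -0.002]
force: [0.8, 0.7, 1.7]
opening: 0.0262
gripper_force: 29.9
```

```bash
python3 - <<'E'
from h import *
delta([.4902,.0860,.4142])
E
```

```text
t 10.67 p [0.4903 0.0859 0.4136] yaw 39.69 tilt [ 1.3e-03  5.0e-04 -1.0e+00] F [0.8 0.7 1.7] T [ 0.1  -0.1   0.03] open 0.0262 g 29.9 q6 0.95
shift [-0.1 -0.1 -0.6] turn [ 0.0004 -0.0013 -0.    ]
```

>>> apply_moves(series=[[[0,0,0],[0,0,-0.04]],[[0,0,0],[0,0,-0.04]],[[0,0,0],[0,0,0]],[[0,0,0],[0,0,0]]])

```text
t: 11.0
tool_pos: [0.4904, 0.0859, 0.4136]
orientation: [2.911, 1.182, 0.003]
force: [2.2, 1.5, 3.0]
opening: 0.026
gripper_force: 30.3
```

```bash
python3 - <<'E'
from h import *
delta([.4902,.0860,.4142])
E
```

```text
t 11.0 p [0.4904 0.0859 0.4136] yaw 44.19 tilt [ 1.6e-03  5.0e-04 -1.0e+00] F [2.2 1.5 3. ] T [ 0.19 -0.4  -0.65] open 0.026 g 30.3 q6 0.87
shift [-0.1 -0.2 -0.6] turn [ 0.0007 -0.0016 -0.    ]
```

The rib stop is felt at yaw 44° (torque −0.65 N·m), with the flange on the gasket, so the lugs have dropped. I'm screwing clockwise.

>>> apply_moves(series=[[[0,0,0],[0,0,0.06]],[[0,0,0],[0,0,0.08]],[[0,0,0],[0,0,0.08]],[[0,0,0.1],[0,0,0.08]],[[0,0,0.1],[0,0,0.08]],[[0,0,0],[0,0,0.06]],[[0,0,0],[0,0,0.04]],[[0,0,0],[0,0,0]],[[0,0,0],[0,0,0]]])

```text
t: 11.75
tool_pos: [0.4901, 0.0859, 0.4131]
orientation: [-3.108, -0.46, -0.0]
force: [-1.0, -0.5, 3.7]
opening: 0.0256
gripper_force: 29.9
```

```bash
python3 - <<'E'
from h import *
delta([.4902,.0860,.4130])
E
```

```text
t 11.75 p [0.4901 0.0859 0.4131] yaw 16.85 tilt [ 2.e-04  1.e-04 -1.e+00] F [-1.  -0.5  3.7] T [ 0.01  0.23 -0.01] open 0.0256 g 29.9 q6 1.35
shift [ 0.1 -0.1  0.1] turn [-0.     -0.0002  0.    ]
```

>>> apply_moves(series=[[[0,0,0],[0,0,0.06]],[[0,0,0],[0,0,0.06]],[[0,0,0.1],[0,0,0.06]],[[0,0,0.1],[0,0,0.06]],[[0,0,0.1],[0,0,0.06]],[[0,0,0.1],[0,0,0.04]],[[0,0,0],[0,0,0]],[[0,0,0],[0,0,0]]])

```text
t: 12.42
tool_pos: [0.4902, 0.0859, 0.4128]
orientation: [-3.14, 0.07, -0.001]
force: [-0.9, 0.4, 5.0]
opening: 0.0258
gripper_force: 29.9
```

```bash
python3 - <<'E'
from h import *
delta([.4902,.0860,.4124])
E
```

```text
t 12.42 p [0.4902 0.0859 0.4128] yaw -2.54 tilt [ 8.e-04  4.e-04 -1.e+00] F [-0.9  0.4  5. ] T [ 0.24  0.19 -0.01] open 0.0258 g 29.9 q6 1.69
shift [-0.  -0.1  0.4] turn [-0.0004 -0.0008  0.    ]
```

>>> apply_moves(series=[[[0,0,0.1],[0,0,0.04]],[[0,0,0.1],[0,0,0.04]],[[0,0,0.1],[0,0,0.04]],[[0,0,0.1],[0,0,0.04]],[[0,0,0],[0,0,0.02]],[[0,0,0],[0,0,0]],[[0,0,0],[0,0,0]]])

```text
t: 13.0
tool_pos: [0.4903, 0.0859, 0.4126]
orientation: [-3.121, 0.351, -0.002]
force: [-1.2, -0.5, 5.5]
opening: 0.0257
gripper_force: 29.9
```

```bash
python3 - <<'E'
from h import *
delta([.4902,.0860,.4124])
E
```

```text
t 13.0 p [0.4903 0.0859 0.4126] yaw -12.85 tilt [ 1.e-03  4.e-04 -1.e+00] F [-1.2 -0.5  5.5] T [0.23 0.21 0.01] open 0.0257 g 29.9 q6 1.87
shift [-0.1 -0.1  0.2] turn [-0.0006 -0.0009  0.    ]
```

>>> apply_moves(series=[[[0,0,0.1],[0,0,0.03]],[[0,0,0.1],[0,0,0.03]],[[0,0,0.1],[0,0,0.03]],[[0,0,0],[0,0,0.02]],[[0,0,0],[0,0,0]],[[0,0,0],[0,0,0]]])

```text
t: 13.5
tool_pos: [0.4904, 0.0859, 0.4124]
orientation: [-3.097, 0.522, -0.002]
force: [-0.6, -0.4, 5.3]
opening: 0.0262
gripper_force: 29.9
```

```bash
python3 - <<'E'
from h import *
delta([.4902,.0860,.4124])
E
```

```text
t 13.5 p [0.4904 0.0859 0.4124] yaw -19.15 tilt [ 1.6e-03  2.0e-04 -1.0e+00] F [-0.6 -0.4  5.3] T [0.12 0.06 0.07] open 0.0262 g 29.9 q6 1.98
shift [-0.2 -0.1 -0. ] turn [-0.0007 -0.0014  0.    ]
```

>>> apply_moves(series=[[[0,0,0.1],[0,-0.0015,0.03]],[[0,0,0],[0,0,0.02]],[[0,0,0],[0,0,0]],[[0,0,0],[0,0,0]]])

```text
t: 13.83
tool_pos: [0.4906, 0.0855, 0.4125]
orientation: [-3.084, 0.6, -0.002]
force: [1.6, -3.1, 5.3]
opening: 0.0262
gripper_force: 30.0
```

```bash
python3 - <<'E'
from h import *
delta([.4902,.0860,.4124])
E
```

```text
t 13.83 p [0.4906 0.0855 0.4125] yaw -22.02 tilt [ 1.2e-03 -1.0e-04 -1.0e+00] F [ 1.6 -3.1  5.3] T [-0.29 -0.38  0.22] open 0.0262 g 30.0 q6 2.02
shift [-0.6 -0.3  0.1] turn [-0.0003 -0.0012  0.    ]
```

>>> apply_moves(series=[[[0,0,0],[0,0,0.02]],[[0,0,0],[0,0,0.01]],[[0,0,0],[0,0,0]],[[0,0,0],[0,0,0]]])

```text
t: 14.17
tool_pos: [0.4907, 0.0854, 0.4124]
orientation: [3.074, -0.646, 0.002]
force: [3.0, -4.7, 5.6]
opening: 0.0261
gripper_force: 30.1
```

```bash
python3 - <<'E'
from h import *
delta([.4902,.0860,.4124])
E
```

```text
t 14.17 p [0.4907 0.0854 0.4124] yaw -23.72 tilt [ 1.3e-03 -5.0e-04 -1.0e+00] F [ 3.  -4.7  5.6] T [-0.62 -0.48  0.56] open 0.0261 g 30.1 q6 2.05
shift [-0.7 -0.4  0. ] turn [-0.     -0.0014  0.    ]
```

The stop is felt at about 67° clockwise from the backward stop, with the flange 0.7 mm above the mouth, so it's home. I'm easing the side load, releasing gently and rising a little to check.

>>> apply_moves(series=[[[-0.4,-0.2,-0.2],[0,0,-0.01]],[[0,0,0],[0,0,0]],[[0,0,0],[0,0,0]]])

```text
t: 14.42
tool_pos: [0.4906, 0.0855, 0.4124]
orientation: [3.077, -0.631, 0.003]
force: [5.1, -4.7, 3.5]
opening: 0.0261
gripper_force: 30.0
```

>>> apply_moves(series=[[[0,0,0],[0,0,0]],[[0,0,0],[0,0,0]],[[0,0,0],[0,0,0]],[[0,0,0],[0,0,0]],[[0,0,0],[0,0,0]],[[0,0,0],[0,0,0]]], claw=0.6)

```text
t: 14.92
tool_pos: [0.4898, 0.0863, 0.4117]
orientation: [-3.077, 0.633, 0.003]
force: [0.6, 0.3, 0.2]
opening: 0.0554
gripper_force: 0.0
```

>>> apply_moves(series=[[[0,0,-5],[0,0,0]],[[0,0,-10],[0,0,0]],[[0,0,-20],[0,0,0]],[[0,0,-30],[0,0,0]],[[0,0,-30],[0,0,0]],[[-20,0,-10],[0,0,0]],[[-20,0,0],[0,0,0]],[[-10,0,0],[0,0,0]],[[0,0,0],[0,0,0]],[[0,0,0],[0,0,0]]])

```text
t: 15.75
tool_pos: [0.444, 0.106, 0.5172]
orientation: [-3.077, 0.632, 0.001]
force: [-0.0, 0.4, -0.1]
opening: 0.056
gripper_force: 0.0
```

```bash
python3 - <<'E'
from h import *
delta([.4902,.0860,.4124])
p,d,c=cam("wrist");cv2.imwrite("pics/w4.png",p);P=pts(d,c);z=P[...,2]
near=(abs(P[...,0]-.49)<.045)&(abs(P[...,1]-.086)<.045)
for lo,hi in((.234,.245),(.247,.265)):
    q=P[near&(z>lo)&(z<hi)];r=cv2.minAreaRect((q[:,:2]*1000).astype(np.float32));print(len(q),np.median(q[:,2]),r)
q=P[near&(z>.232)&(z<.2465)]
A=np.c_[q[:,:2]-q[:,:2].mean(0),np.ones(len(q))];print("flange plane",np.linalg.lstsq(A,q[:,2],rcond=None)[0])
E
```

```text
t 15.75 p [0.444  0.106  0.5172] yaw -23.23 tilt [-3.e-04  6.e-04 -1.e+00] F [-0.   0.4 -0.1] T [0.05 0.   0.06] open 0.056 g 0.0 q6 2.1
shift [ 50.4   0.2 104.7] turn [-0.0004  0.0005 -0.    ]
4 0.24252686894682052 ((495.68768310546875, 98.85624694824219), (0.28841590881347656, 36.27204895019531), 67.17584228515625)
2035 0.25337989283380974 ((490.07635498046875, 86.98489379882812), (26.524227142333984, 53.20210266113281), 67.6185302734375)
flange plane [-0.68873628 -1.8856339   0.24389678]
```

View pics/w4.png

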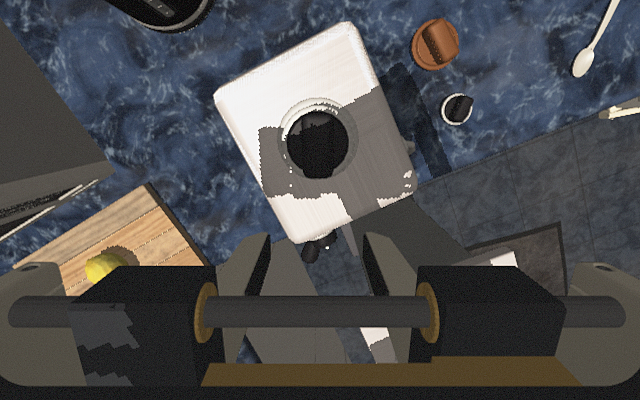

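The cap sits at (316,143) on the neck. Its bar top is at 0.2534 m (expected 0.2527 m when home), its yaw held at −22° after release, and the bystanders are where they were. I'm handing in.

```bash
python3 -c "
from plant import robot
print(robot.close_job())"
```

```text
the job is handed in; nothing more can be done
None
```

The boiler cap is screwed home on its gasket and released, the bystanders weren't touched, and I've handed the job in at about 16 s; no verdict came back.

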